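Straighten the binder row

TASK

Straighten the row of binders on the desk rack: with the fingertips push the two binders that stick out all the way back, so that all six spines are in line, and slide the bookend along the rack right up against the row, so that the binders stand upright and snug between it and the end panel. Only push: do not pick up or tip over anything, and leave the other things on the desk where they are.

Things in the scene. Friction and masses are not known exactly. Their poses are not given: they have to be found in the camera images.
- rack: Fixed desk-top book rack of light wood; place and yaw (within 0.18 rad) vary. Origin: centre of its underside, on the desk. Base board 200 (own x) x 420 (own y) x 15 thick; binders and bookend stand on it, at height 15. Own +x points away from the robot to the back rail, own +y to the left, to the fixed end panel (inner face at own y = +195, top at height 200). Front and right end are open.
- rail_foot (a point): Foot of the back rail's front face, mid-length, on the board's top, at rack own (88, 0, 15); axes as the rack's. The rail (12 thick, top at height 135) is the binders' stop: a binder fully home has its back on it, so its origin lies 90 and its spine 180 in front of it (rack own x = -2 and -92).
- row_end (a point): Point on the board's top where the row ends when all six binders are pushed tight against the end panel, at rack own (0, -45, 15); axes as the rack's. As found, the row has about 1 of play per binder and ends about 6 farther right.
- binder_a: Ring binder, A5, dark blue, white label on the spine: 180 deep (own x), 40 thick (own y), 215 high, about 0.5 kg, loose, upright. Origin: centre of its underside; the spine is its -x face, towards the robot. Six equal ones stand in a row on the rack from the end panel rightwards; two stick out 30 to 65 towards the robot, over the board's front edge, the other four are home within 4.
- binder_b: One of the six equal binders, as binder_a; sizes and axes the same. The six stand in any order.
- binder_c: One of the six equal binders, as binder_a; sizes and axes the same. The six stand in any order.
- binder_d: One of the six equal binders, as binder_a; sizes and axes the same. The six stand in any order.
- binder_e: One of the six equal binders, as binder_a; sizes and axes the same. The six stand in any order.
- binder_f: One of the six equal binders, as binder_a; sizes and axes the same. The six stand in any order.
- bookend: Loose dark steel bookend, about 0.9 kg, on the rack right of the row, 30 to 60 short of it. Origin: foot of its flat face, mid-width, on the board. Plate 140 (own x) x 5 x 160 high, flat face (own y = 0) towards the row (own +y). Behind it a weighted base 140 x 90 x 20 high, to own y = -90, whose outer edge is free to push, and two thin braces at own x = -55, +55.
- stapler: Stapler, 150 x 38 x 48 high, loose; a bystander, to be left where it is. Origin: centre of its underside.
- notes: Block of sticky notes, 76 x 76 x 28 high, loose; a bystander, to be left where it is. Origin: centre of its underside.
- glue_stick: Standing glue stick, 28 across, 92 high, loose; a bystander, to be left where it is. Origin: centre of its underside.
- key: Car key lying flat, 100 x 36 x 14 high (black fob with steel blade), loose; a bystander, to be left where it is. Origin: centre of its underside (of the fob).
- tin: Square tin box, 109 x 109 x 136 high, loose; a bystander, to be left where it is. Origin: centre of its underside.
- pen_cup: Round pen cup, 80 across, 98 high, pens to 145, loose; a bystander, to be left where it is. Origin: centre of its underside.
- punch: Hole punch, 115 x 105 x 72 high, loose; a bystander, to be left where it is. Origin: centre of its underside.
Things that resemble listed ones, but are neither listed nor needed, are in the scene too. What is shaped like the binder_d but purple is not meant.

How it is judged (in metres and radians):
At the end, for the whole second after the job is handed in: All six binders are at rest on the rack, upright (0.05 rad), square (0.07 rad) and within 8 mm of fully home at the back rail; the bookend stands upright on the rack, square to the row (0.12 rad) with its face no more than 12 mm short of where six tight binders end (x of each of binder_a, binder_b, binder_c, binder_d, binder_e, binder_f in the frame of rack above -0.01 m and angle between the x axis of each of binder_a, binder_b, binder_c, binder_d, binder_e, binder_f and the x axis of rack, either way round below 0.07 rad and angle between each of binder_a, binder_b, binder_c, binder_d, binder_e, binder_f, bookend's own z axis and vertical below 0.05 rad and height (world z) of binder_a between 0.012 and 0.019 m and y of each of binder_a, binder_b, binder_c, binder_d, binder_e, binder_f in the frame of rack above -0.04 m and linear speed of each of binder_a, binder_b, binder_c, binder_d, binder_e, binder_f, bookend below 0.01 m/s and height (world z) of binder_b between 0.012 and 0.019 m and height (world z) of binder_c between 0.012 and 0.019 m and height (world z) of binder_d between 0.012 and 0.019 m and height (world z) of binder_e between 0.012 and 0.019 m and height (world z) of binder_f between 0.012 and 0.019 m and y of bookend in the frame of rack above -0.057 m and angle between the y axis of bookend and the y axis of rack, either way round below 0.12 rad and x of bookend in the frame of rack between -0.06 and 0.05 m and height (world z) of bookend between 0.012 and 0.019 m); the robot touches nothing.
It fails at once if a binder or the bookend is lifted (12 mm) off the rack (height (world z) of any of binder_a, binder_b, binder_c, binder_d, binder_e, binder_f, bookend above 0.027 m).
It fails at once if a binder or the bookend is tipped over (more than 0.3 rad) (angle between any of binder_a, binder_b, binder_c, binder_d, binder_e, binder_f, bookend's own z axis and vertical above 0.3 rad).
It fails at once if a binder or the bookend falls off the rack (height (world z) of any of binder_a, binder_b, binder_c, binder_d, binder_e, binder_f, bookend below 0.005 m).
It fails at once if a bystander is moved by more than 20 mm or tipped (distance of any of stapler, notes, glue_stick, key, tin, pen_cup, punch from where it was at the start of the episode above 0.02 m or angle between any of stapler, notes, glue_stick, key, tin, pen_cup, punch's own z axis and vertical above 0.3 rad).
It also fails if it takes over 64 s, if anything falls off the work surface, if the arm or the gripper's body presses on something with over 40 N, if the wrist force passes 120 N, or if a joint passes its speed limit or range.

ROBOT

A 6-joint arm with a two-finger parallel gripper is mounted at the origin on the work surface. World frame = base frame: x ahead of the robot, y to its left, z up, the work surface at z = 0. Lengths are in mm, angles in rad, forces in N, time in s.
With the tool pointing down it reaches from about 275 to 825 mm from the base axis. Payload 5.2 kg.
Tool frame: the origin (TCP) lies at the very end of the fingers, on their centre line; the grasp point (between the pads) lies 19 mm behind it; z points along the fingers, y is the line along which they close (so a half turn about z gives the same grasp; the last joint's range is limited). The gripper opens to 93 mm and grips with 3 to 60 N. Pads are 15 mm wide; open, the fingers measure 128 mm over their backs; the gripper's body (75 mm by 188 mm) begins 65 mm behind the grasp point.
Start: joints at [1.109, 0.259, 1.535, -0, 1.348, -0.203], TCP at [140.734, 531.694, 218.653] pointing down, gripper open.
Joint ranges: [-3.14, 3.14], [-0.91, 2.08], [0.19, 2.58], [-1.22, 4.36], [0.22, 2.71], [-3.12, 3.12]. Speed limits (rad/s): [2.57, 2.57, 3.14, 3.14, 3.14, 3.14].

INTERFACE

Orientations are given as [roll, pitch, yaw] about the fixed x, y, z axes, in that order (R = Rz(yaw) Ry(pitch) Rx(roll)).
In Python, from bench import robot gives the robot as it stands. The module is installed in compiled form; this text tells all that it offers. Calls block until the motion is done:
- robot.move_ptp(position, orientation): joint-space move of the TCP to a pose.
- robot.move_linear(position, ori=None, speed=150, f_stop=None): straight line of the TCP; ori=None keeps the orientation; speed is the mean speed in mm/s. With f_stop (N) it stops when the force on the tool has changed by that much, and returns True; else False.
- robot.move_j(angles): joint-space move.
- robot.move_gripper(opening): opening from 0.0 (shut) to 1.0 (fully open); the grip force is fixed at half the most; returns when the fingers have stopped.
- robot.sleep(seconds).
- robot.inverse_kinematics(position, orientation): joint angles nearest the present ones, or None.
- robot.get_image(name): name is "scene" or "side" or "wrist"; returns a dict with "img" (384x512x3 uint8, blue, green, red), "fovy" (degrees; the focal length in pixels is half the picture's height over the tangent of half this angle, whatever the lens; pixels are square), "cx", "cy" (the principal point, pixels), "eye" and "orientation" of the camera in the world. Camera axes: x right, y down, z forward; pixel columns grow to the right and rows downward; lengths in mm; the calibration is good to about 2 mm. A picture is of the moment at which its call begins. There is no depth.
A pose or a line that the arm cannot do raises robot.MotionError and nothing moves.
- robot.hand_in(): hands the job in; it is judged then, once.
Readings, each from a call of its own:
- robot.current_t(): time.
- robot.current_qpos(): joint angles.
- robot.current_joint_vel(): joint speeds.
- robot.current_joint_efforts(): joint torques, N m.
- robot.current_tcp_pos(): TCP position.
- robot.current_eef_rot(): TCP orientation.
- robot.current_contact_force(): force on the tool from outside, world axes, zero at the start.
- robot.current_ft_torque(): the same for the moment, N m.
- robot.current_gripper_width(): opening from 0.0 (shut) to 1.0 (fully open).
- robot.current_finger_force(): force on a finger pad.
Only numpy, scipy, OpenCV 4.12 (cv2) and the standard library are available. Lean on these libraries where they do the work, as an engineer would, in place of code of your own. Each camera call takes 0.05 s, during which the arm holds its last target. There are 200 camera calls.

## Working session

There is one attempt and no reset: what is moved stays moved. The work goes in short steps, each a Python script; the robot and the scene stay as the last script left them, time stands still between calls to the robot, and variables do not carry over. Pictures are saved under pics/ and viewed, at most 10 in all, crops included, and the job is handed in when it is done.

```bash
mkdir -p pics
python3 - <<'E'
from bench import robot
import cv2
for n in ["scene","side"]:
    d=robot.get_image(n); cv2.imwrite(f"pics/{n}0.png",d["img"]); print(n,d["fovy"],d["cx"],d["cy"],d["eye"],d["orientation"])
print(robot.current_t(), robot.current_eef_rot())
E
```

```text
scene 56.443301013174285 254.7911869975562 189.91974608365356 [439.37827239 242.56793311 879.39180341] [-2.86143888  0.0030578  -2.88023142]
side 49.95908054268785 257.7919863412905 194.36181050619268 [ 362.05889656 -295.72346531 1078.13660825] [-2.81727858  0.00323664 -0.52111098]
0.1 [-3.14001120e+00 -3.53597760e-04  2.88277969e+00]
```

View pics/scene0.png

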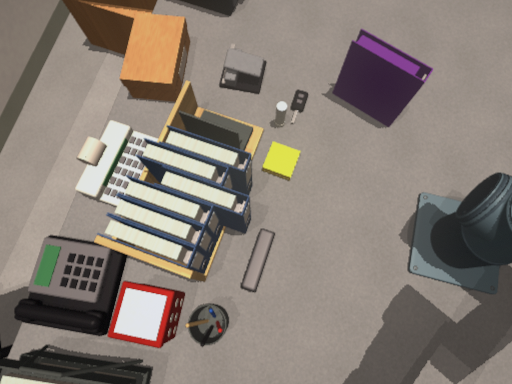

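View pics/side0.png

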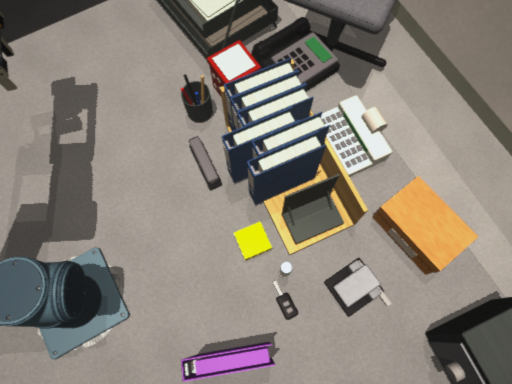

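Run:
```python
import cv2
a=cv2.imread("pics/scene0.png")[70:290,70:290]; b=cv2.imread("pics/side0.png")[50:270,180:400]
cv2.imwrite("pics/c0.png",cv2.resize(a,(600,600),interpolation=cv2.INTER_CUBIC))
cv2.imwrite("pics/c1.png",cv2.resize(b,(600,600),interpolation=cv2.INTER_CUBIC))
```

```text
(no output)
```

View pics/c0.png

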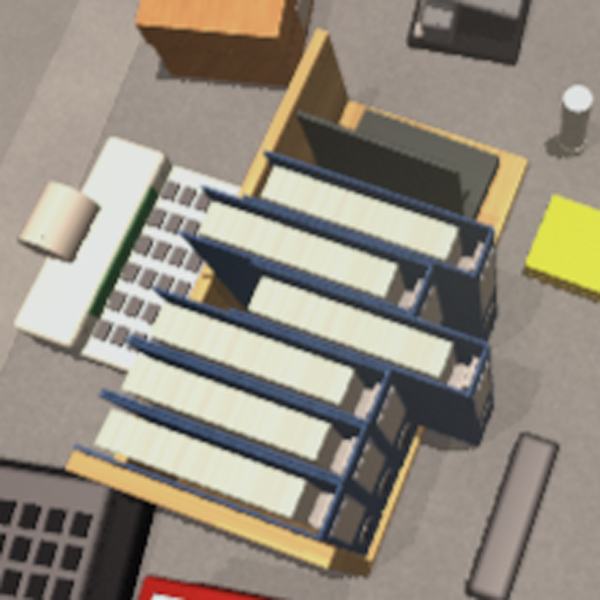

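View pics/c1.png

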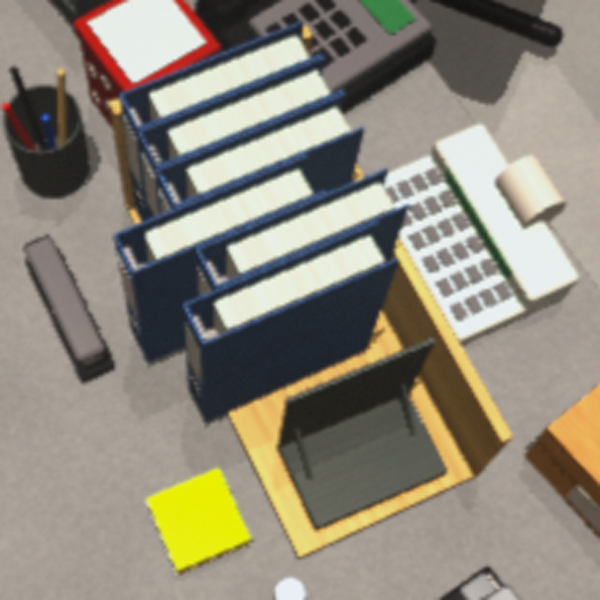

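Pixels are in crop coordinates (crop scale 2.727). The row from the end panel shows binders 1–3 home, 4 out (front top corner at scene (490,348), side (118,235)), 5 home and 6 out (scene (492,233), side (187,303)). The bookend is the dark plate right of the row. Lookalikes: the purple binder at full-frame scene (380,80) and a black printer-like box in the background. I reject both because the binders I want are dark blue and on the rack.

```bash
cat > h.py <<'E'
import numpy as np, cv2
from scipy.spatial.transform import Rotation as R
from scipy.optimize import least_squares
class Cam:
    def __init__(s,fovy,cx,cy,eye,ori):
        s.f=192/np.tan(np.radians(fovy)/2); s.c=np.array([cx,cy]); s.e=np.array(eye); s.R=R.from_euler('xyz',ori).as_matrix()
    def proj(s,p): q=(np.asarray(p)-s.e)@s.R; return s.f*q[...,:2]/q[...,2:]+s.c
    def ray(s,uv): return s.R@np.r_[(np.asarray(uv)-s.c)/s.f,1]
    def plane(s,uv,z): d=s.ray(uv); return s.e+d*(z-s.e[2])/d[2]
def cam(d): return Cam(d["fovy"],d["cx"],d["cy"],d["eye"],d["orientation"])
S=Cam(56.443301013174285,254.7911869975562,189.91974608365356,[439.37827239,242.56793311,879.39180341],[-2.86143888,0.0030578,-2.88023142])
D=Cam(49.95908054268785,257.7919863412905,194.36181050619268,[362.05889656,-295.72346531,1078.13660825],[-2.81727858,0.00323664,-0.52111098])
k=220/600
sp=lambda u,v:(u*k+70,v*k+70)
dp=lambda u,v:(u*k+180,v*k+50)
def toworld(r,p): c,s=np.cos(r[2]),np.sin(r[2]); p=np.asarray(p,float); return np.array([r[0]+c*p[0]-s*p[1],r[1]+s*p[0]+c*p[1],p[2]])
def torack(r,p): c,s=np.cos(r[2]),np.sin(r[2]); x,y=p[0]-r[0],p[1]-r[1]; return np.round([c*x+s*y,-s*x+c*y,p[2]],1)
E
python3 - <<'E'
from h import *
obs=[(S,sp(526,160),(-100,-210,15)),(D,dp(301,552),(-100,-210,15)),(S,sp(330,38),(88,-210,135)),(D,dp(476,474),(100,-210,15)),
(S,sp(388,375),(-92,72,230)),(S,sp(432,268),(-92,-9,230)),(D,dp(123,95),(-92,194,230))]
res=lambda r:np.concatenate([c.proj(toworld(r,p))-uv for c,uv,p in obs])
f=least_squares(res,[550,150,0.2],loss='soft_l1'); r=f.x; print(r); print(res(r).reshape(-1,2).round(1))
for n,c,uv,z in [("b6",S,sp(492,233),230),("b6",D,dp(187,303),230),("b4",S,sp(490,348),230),("b4",D,dp(118,235),230),
 ("be base FR",D,dp(318,526),35),("be base BR",D,dp(445,472),35),("be base BR",S,sp(370,113),35),("be base FR",S,sp(498,155),35),("plate top back",D,dp(434,343),175),("plate topfront",D,dp(288,400),175),
 ("glue",S,(281,112),45),("key",S,(298,104),7),("notes",S,(282,160),28),("punch",S,(243,68),60),("stapler",S,(258,260),48)]:
    print(n,torack(r,c.plane(uv,z)),c.plane(uv,z).round())
E
```

```text
[ 6.43175452e+02  3.52262774e+01 -8.61616456e-02]
[[ 1.3  0.3]
 [-1.6  1.5]
 [-0.4 -1.8]
 [ 1.7 -1.5]
 [-0.  -0.6]
 [-0.5  0.1]
 [-2.2 -1.2]]
b6 [-123.6  -48.6  230. ] [516.  -3. 230.]
b6 [-119.6  -14.5  230. ] [523.  31. 230.]
b4 [-151.4   31.4  230. ] [495.  80. 230.]
b4 [-146.3   66.   230. ] [503. 114. 230.]
be base FR [ -71.9 -195.7   35. ] [ 555. -154.   35.]
be base BR [  61.6 -200.1   35. ] [ 687. -169.   35.]
be base BR [  58.4 -196.1   35. ] [ 684. -165.   35.]
be base FR [ -72.5 -196.3   35. ] [ 554. -154.   35.]
plate top back [  66.  -116.2  175. ] [699. -86. 175.]
plate topfront [ -70.5 -109.5  175. ] [563. -68. 175.]
glue [-129.1 -256.2   45. ] [ 493. -209.   45.]
key [-160.7 -315.1    7. ] [ 456. -265.    7.]
notes [-173.  -138.1   28. ] [459. -87.  28.]
punch [   5.3 -336.4   60. ] [ 619. -300.   60.]
stapler [-200.8  119.4   48. ] [453. 172.  48.]
```

```bash
cat >> h.py <<'E'
r=np.array([643.2,35.2,-0.086])
def ori(ax,ay_,tilt):
    """tool z = down tilted by `tilt` toward horizontal unit vec ax; tool y = ay_ (rack frame)"""
    z=np.r_[np.array(ax)*np.sin(tilt),-np.cos(tilt)]; y=np.r_[ay_,0.]; M=np.column_stack([np.cross(y,z),y,z])
    return list((R.from_euler('z',r[2])*R.from_matrix(M)).as_euler('xyz'))
E
python3 - <<'E'
from h import *
from bench import robot
o=ori([1.,0],[0,1.],0.8)
W=lambda x,y,z:list(toworld(r,(x,y,z)))
robot.move_gripper(0.0)
robot.move_ptp(W(-220,50,270),o)
for y,x0 in [(50,-185),(-30,-165)]:
    robot.move_linear(W(x0-30,y,200),o,speed=250)
    robot.move_linear(W(x0,y,90),o,speed=200)
    s=robot.move_linear(W(-88,y,90),o,speed=50,f_stop=25)
    print(s,torack(r,robot.current_tcp_pos()),robot.current_contact_force())
    robot.move_linear(W(-185,y,90),o,speed=200)
    robot.move_linear(W(-215,y,200),o,speed=250)
robot.move_linear(W(-220,-30,330),o,speed=250)
for n in ["scene","side"]:
    d=robot.get_image(n); im=d["img"]; im=im[70:290,70:290] if n=="scene" else im[50:270,180:400]
    cv2.imwrite(f"pics/{n}1.png",cv2.resize(im,(600,600),interpolation=cv2.INTER_CUBIC))
a,b=cv2.imread("pics/scene1.png"),cv2.imread("pics/side1.png"); cv2.imwrite("pics/p1.png",cv2.resize(np.hstack([a,b]),(800,400)))
print(robot.current_t())
E
```

```text
Traceback (most recent call last):
bench.MotionError: the arm cannot follow that straight line within its joint ranges
```

Run:
```python
from h import *
from bench import robot
W=lambda x,y,z:list(toworld(r,(x,y,z)))
print(robot.current_qpos(),torack(r,robot.current_tcp_pos()),robot.current_t())
for t in (.5,.6,.7,.8,.9):
  o=ori([1.,0],[0,1.],t)
  for y,x0 in [(50,-170),(50,-88),(-30,-150),(-30,-88)]:
    print(t,y,x0,[(z,None if (q:=robot.inverse_kinematics(W(x0,y,z),o)) is None else np.round(q,2)[[2,4]]) for z in (90,110,130,200)])
```

```text
[ 0.08762366 -0.27307098  2.41368312 -0.53885226  0.24263278 -0.92419203] [-214.7   50.5  200. ] 3.9417
0.5 50 -170 [(90, array([2.27, 0.3 ])), (110, array([2.24, 0.36])), (130, array([2.22, 0.43])), (200, array([2.11, 0.65]))]
0.5 50 -88 [(90, array([2.11, 0.33])), (110, array([2.08, 0.39])), (130, array([2.06, 0.45])), (200, array([1.96, 0.64]))]
0.5 -30 -150 [(90, array([2.28, 0.3 ])), (110, array([2.26, 0.37])), (130, array([2.23, 0.44])), (200, array([2.12, 0.66]))]
0.5 -30 -88 [(90, array([2.15, 0.33])), (110, array([2.13, 0.38])), (130, array([2.1 , 0.44])), (200, array([2.  , 0.64]))]
0.6 50 -170 [(90, None), (110, None), (130, array([2.3 , 0.27])), (200, array([2.19, 0.5 ]))]
0.6 50 -88 [(90, None), (110, array([2.17, 0.22])), (130, array([2.14, 0.28])), (200, array([2.05, 0.49]))]
0.6 -30 -150 [(90, None), (110, array([2.34, 0.22])), (130, array([2.32, 0.29])), (200, array([2.2 , 0.52]))]
0.6 -30 -88 [(90, None), (110, array([2.22, 0.22])), (130, array([2.19, 0.28])), (200, array([2.09, 0.49]))]
0.7 50 -170 [(90, None), (110, None), (130, None), (200, array([2.27, 0.35]))]

[... 288 characters left out ...]
([2.49, 0.24])), (130, None), (200, None)]
0.8 50 -88 [(90, array([2.35, 0.26])), (110, None), (130, None), (200, None)]
0.8 -30 -150 [(90, array([2.55, 0.35])), (110, array([2.52, 0.27])), (130, None), (200, array([2.38, 0.25]))]
0.8 -30 -88 [(90, array([2.41, 0.3 ])), (110, array([2.39, 0.23])), (130, None), (200, None)]
0.9 50 -170 [(90, None), (110, array([2.57, 0.48])), (130, array([2.54, 0.38])), (200, None)]
0.9 50 -88 [(90, array([2.42, 0.49])), (110, array([2.41, 0.41])), (130, array([2.39, 0.33])), (200, None)]
0.9 -30 -150 [(90, None), (110, None), (130, None), (200, None)]
0.9 -30 -88 [(90, array([2.49, 0.53])), (110, array([2.47, 0.45])), (130, array([2.45, 0.37])), (200, None)]
```

Run:
```python
from h import *
from bench import robot
o=ori([1.,0],[0,1.],0.5)
W=lambda x,y,z:list(toworld(r,(x,y,z)))
robot.move_ptp(W(-220,10,210),o)
robot.move_gripper(0.67)
robot.move_linear(W(-185,10,95),o,speed=200)
s=robot.move_linear(W(-90,10,95),o,speed=45,f_stop=35)
print(s,torack(r,robot.current_tcp_pos()),robot.current_contact_force(),robot.current_gripper_width())
robot.move_linear(W(-185,10,95),o,speed=200)
robot.move_linear(W(-220,10,210),o,speed=250)
robot.move_ptp(W(-330,10,330),ori([1.,0],[0,1.],0.))
ims=[]
for n in ["scene","side"]:
    im=robot.get_image(n)["img"]; im=im[70:290,70:290] if n=="scene" else im[50:270,180:400]
    ims.append(cv2.resize(im,(400,400),interpolation=cv2.INTER_CUBIC))
cv2.imwrite("pics/p1.png",np.hstack(ims))
print(robot.current_t())
```

```text
False [-95.9  10.6  91.9] [-25.3902571    1.66408328  16.93022584] 0.6726833774135076
10.975
```

View pics/p1.png

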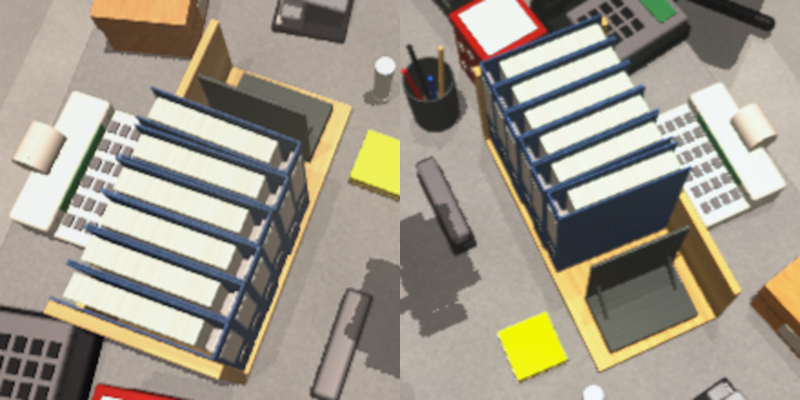

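The scene half shows all six spines in one straight line, from (300,145) to (220,355). The bystanders haven't moved. Next I push the bookend.

Run:
```python
from h import *
from bench import robot
W=lambda x,y,z:list(toworld(r,(x,y,z)))
q0=np.array(robot.current_qpos()); best=None
for s in (1.,-1.):
    o=ori([0,1.],[s,0],0.3)
    qs=[robot.inverse_kinematics(W(-14,y,z),o) for y,z in ((-225,320),(-225,28),(-138,28))]
    print(s,[None if q is None else np.round(q,2) for q in qs])
    if all(q is not None for q in qs):
        c=np.abs(qs[0]-q0).max()
        if best is None or c<best[0]: best=(c,o)
o=best[1]
robot.move_gripper(0.5)
robot.move_ptp(W(-200,-180,330),ori([1.,0],[0,1.],0.))
robot.move_ptp(W(-14,-225,320),o)
robot.move_linear(W(-14,-225,28),o,speed=150)
s=robot.move_linear(W(-14,-138,28),o,speed=40,f_stop=45)
print(s,torack(r,robot.current_tcp_pos()),robot.current_contact_force(),robot.current_t())
robot.move_linear(W(-14,-225,28),o,speed=150)
robot.move_linear(W(-14,-225,320),o,speed=200)
robot.move_ptp(W(-330,-150,330),ori([1.,0],[0,1.],0.))
ims=[]
for n in ["scene","side"]:
    im=robot.get_image(n)["img"]; im=im[70:290,70:290] if n=="scene" else im[50:270,180:400]
    ims.append(cv2.resize(im,(400,400),interpolation=cv2.INTER_CUBIC))
cv2.imwrite("pics/p2.png",np.hstack(ims))
print(robot.current_t())
```

```text
1.0 [array([-0.62,  0.45,  1.06,  0.26,  1.78, -0.5 ]), array([-0.62,  0.65,  1.45,  0.27,  1.21, -0.66]), array([-0.5 ,  0.61,  1.53,  0.3 ,  1.14, -0.56])]
-1.0 [array([-0.62,  0.45,  1.06,  0.26,  1.78,  2.64]), array([-0.62,  0.65,  1.45,  0.27,  1.21,  2.48]), array([-0.5 ,  0.61,  1.53,  0.3 ,  1.14,  2.58])]
False [ -12.9 -145.9   28.1] [ -5.4904178  -26.29504231   0.93010911] 18.1917
22.075
```

View pics/p2.png

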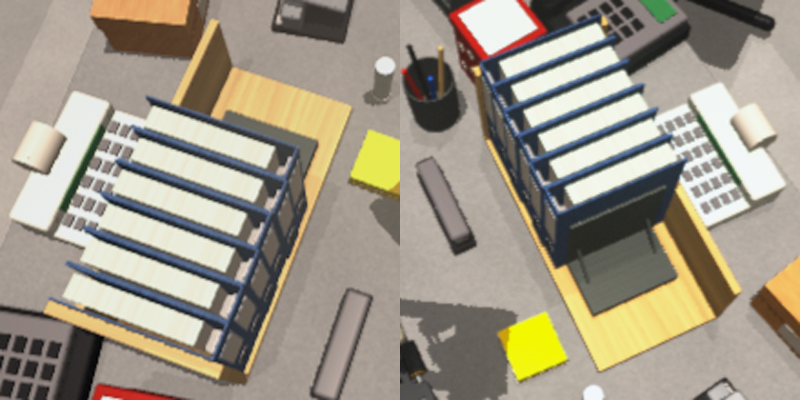

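Run:
```python
from h import *
from bench import robot
W=lambda x,y,z:list(toworld(r,(x,y,z)))
o=ori([0,1.],[1.,0],0.3)
robot.move_ptp(W(-200,-180,330),ori([1.,0],[0,1.],0.))
robot.move_ptp(W(-14,-225,320),o)
robot.move_linear(W(-14,-225,28),o,speed=150)
for y in (-150,-142,-136,-130):
    s=robot.move_linear(W(-14,y,28),o,speed=30,f_stop=50)
    print(s,torack(r,robot.current_tcp_pos()),robot.current_contact_force())
    if s: break
robot.move_linear(W(-14,-225,28),o,speed=150)
robot.move_linear(W(-14,-225,320),o,speed=200)
robot.move_ptp(W(-330,-150,330),ori([1.,0],[0,1.],0.))
im=robot.get_image("side")["img"]; im2=robot.get_image("scene")["img"]
cv2.imwrite("pics/p3.png",np.hstack([cv2.resize(im[80:230,220:370],(400,400),interpolation=cv2.INTER_CUBIC),cv2.resize(im2[130:280,130:280],(400,400),interpolation=cv2.INTER_CUBIC)]))
print(robot.current_t())
```

```text
False [ -14.  -150.1   28. ] [-0.43712429  0.40822078  0.1382554 ]
False [ -13.7 -146.3   28. ] [ -3.4786257  -13.02639911   0.60396159]
False [ -13.6 -145.9   28.1] [ -9.81985874 -28.40941741   1.53587339]
False [ -13.5 -145.6   28.2] [-16.40846192 -44.1423165    5.57441606]
33.825
```

View pics/p3.png

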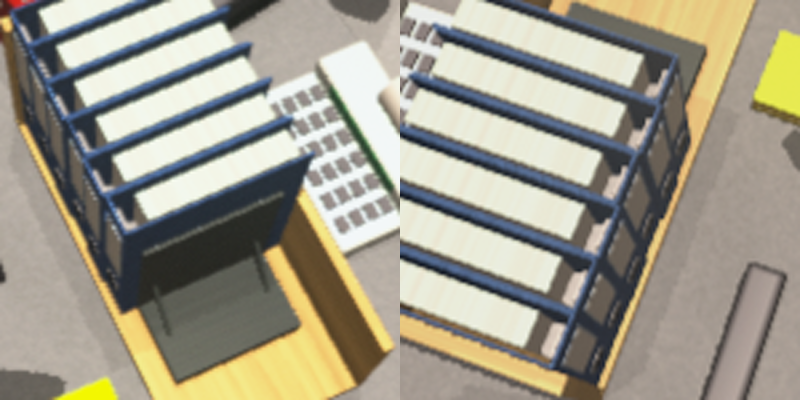

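Run:
```python
from h import *
k=.375
for c,u,v,o,z in [(D,125,235,(220,80),230),(D,104,195,(220,80),230),(D,12,20,(220,80),230),(D,312,155,(220,80),230),(S,278,60,(130,130),230),(S,258,105,(130,130),230),(S,235,157,(130,130),230),(S,217,210,(130,130),230),(S,194,262,(130,130),230),(S,155,366,(130,130),230),(D,180,381,(220,80),35),(D,299,325,(220,80),35),(D,147,248,(220,80),175),(D,280,195,(220,80),175)]:
    print(u,v,torack(r,c.plane((u*k+o[0],v*k+o[1]),z)))
```

```text
125 235 [-89.8 -47.  230. ]
104 195 [-90.3  -6.6 230. ]
12 20 [-92.7 182.6 230. ]
312 155 [ 86.1 -47.9 230. ]
278 60 [-92.  -43.6 230. ]
258 105 [-90.8  -6.2 230. ]
235 157 [-89.5  35.7 230. ]
217 210 [-91.8  75.8 230. ]
194 262 [-90.6 115.2 230. ]
155 366 [-92.6 189.  230. ]
180 381 [ -69.8 -138.3   35. ]
299 325 [  62.9 -136.8   35. ]
147 248 [-67.  -46.4 175. ]
280 195 [ 63.1 -50.9 175. ]
```

The spines measure at x ≈ -90 to -93 (home is -92). The bookend face is at y ≈ -47 and square, and the arm is clear.

```bash
python3 -c "
from bench import robot
print(robot.hand_in(), robot.current_t())"
```

```text
the job is handed in; nothing more can be done
the job is handed in; nothing more can be done
```

The job is handed in after about 34 s of robot time; no verdict came back, but by my last camera measurement all six spines were within about 3 mm of home, the bookend was square and tight against the row, and the other things on the desk looked unmoved.

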